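# Hang the pipette back on its rack between the others

## Task

Lift the pipette out of its service stand and hang it on the rack in the gap between the two pipettes nearest the middle, with its hook over the upper bar and fully down in the open slot of the grey clamp there; the slot is not exactly in the middle, so find it by feel, gently, without bearing down hard. The pipettes already hanging must stay where they are, and the small tube on the rack's base must stay put.

Things in the scene. Friction and masses are not known exactly. Their poses are not given: they have to be found in the camera images.
- pipette: White hand pipette, 212 mm tall, about 110 g, upright in the stand. Origin at the lower tip end on its axis, +z up, +x towards its hook. Shaft up to 13 mm thick from z=0 to 70; square body 26 x 26 mm from z=70 to 160; narrower head above; round push-button 16 mm wide from z=200 to 212.
- pipette_head (a point): Centre of the pipette's head, at (0, 0, 190) mm in its frame, same axes: the place to grip. The head is a block 20 mm (x) by 18 mm (y), z=160 to 200 mm. Grip across x, with the fingers fore and aft, so that they do not stand beside the neighbours; keep fingertips above z=168 mm, clear of the hook.
- pipette_hook (a point): Middle of the underside of the pipette's hook, at (20, 0, 160) mm in the pipette's frame, same axes. The hook is 12 mm wide (y); its top plate is 6 mm thick; its lip, x=27 to 31 mm, reaches down to z=146 mm. The throat that takes the bar is 14 mm, from the body's face at x=13 to the lip at x=27 mm.
- stand: Fixed grey block 64 x 64 x 75 mm with an 18 mm square hole through its middle. The pipette's shaft stands 70 mm deep in it, the square body resting on the block's top; it comes out straight up. Origin under the centre.
- rack: Fixed rack: base plate 110 x 300 x 12 mm, two posts at y=+-140 mm, an upper and a lower bar along y, both x=-4 to 4 mm and 12 mm high; upper bar's top at z=195 mm, lower bar z=124 to 136 mm (hanging bodies lean on it). Origin at the underside below the bars, +z up. The pipettes hang on the -x side (near the robot), hooks over the bar towards +x.
- rack_bar (a point): Middle of the upper bar's top, same axes as the rack. A grey clamp sits there: two lands on the bar, each 15.2 mm long and 7 mm high, and between them an open 13.6 mm slot down to the bar's top. The slot's centre is up to 9 mm left or right of this point, unmeasured. A hook on a land sits 7 mm high; slid along lightly loaded it drops into the slot, down to this point's height.
- hung_left_hook (a point): Middle of the underside of hung_left's hook, resting on the bar.
- hung_right_hook (a point): Middle of the underside of hung_right's hook, resting on the bar.
- hung_end_hook (a point): Middle of the underside of hung_end's hook, resting on the bar.
- hung_left: Left (rack +y) neighbour pipette, loose, hanging on the bar by its hook; same shape and sizes as pipette apart from the push-button on top; origin at the lower tip end, +z up, +x towards its hook. The free gap between hung_left and hung_right is 50 to 58 mm.
- hung_right: Right (rack -y) neighbour pipette, loose, hanging on the bar by its hook; same shape and sizes as pipette apart from the push-button on top; origin at the lower tip end, +z up, +x towards its hook.
- hung_end: Outermost neighbour pipette, loose, hanging on the bar by its hook; same shape and sizes as pipette apart from the push-button on top; origin at the lower tip end, +z up, +x towards its hook, near the left (+y) post; not next to the gap.
- tube: Small capped sample tube, 28 mm across, 45 mm tall, standing loose on the rack's base plate in front of the pipettes. Origin under its centre.

How it is judged:
By the outcome, as a careful person would: the job done as asked, in the order asked, and still so for the second after the job is handed in, with the robot touching nothing.
It also fails if it takes over 64 s, if anything falls off the work surface, if the arm or the gripper's body presses on something with over 40 N, if the wrist force passes 120 N, or if a joint passes its speed limit or range.

## Robot

A 6-joint arm with a two-finger parallel gripper is mounted at the origin on the work surface. World frame = base frame: x ahead of the robot, y to its left, z up, the work surface at z = 0. Lengths are in m, angles in rad, forces in N, time in s.
With the tool pointing down it reaches from about 0.35 to 0.85 m from the base axis. Payload 8.1 kg.
Tool frame: the origin (TCP) lies on the mounting face of the last link; the fingertips stand 186 mm ahead of it and the grasp point (between the pads) lies 167 mm ahead of it; y points along the fingers, x is the direction in which the jaws open and shut, and the axes are right-handed (so a half turn about y gives the same grasp; the last joint's range is limited). The gripper opens to 93 mm and grips with 3 to 60 N. Pads are 15 mm wide; open, the fingers measure 128 mm over their backs; the gripper's body (75 mm by 188 mm) begins 65 mm behind the grasp point.
Start: joints at [-1.227, 0.13, 1.488, -0, 1.523, -0.085], TCP at [0.249, -0.546, 0.405] pointing down, gripper open.
Joint ranges: [-2.96, 2.96], [-0.89, 2.26], [0.02, 2.5], [-1.34, 4.48], [0, 2.73], [-2.66, 2.66]. Speed limits (rad/s): [2.39, 2.39, 2.79, 3.14, 3.14, 3.14].

## Interface

Orientations are given as a rotation vector (axis times angle).
In Python, from plant import robot, imaging gives the robot as it stands.
- The arm moves only by the shell command python3 -m inch 'ROWS' [OPENING] [FORCE]. ROWS is JSON, a list of rows, each an object of numbers: "x", "y", "z": the shift along the tool's x, y, z in mm; "twist": the turn about the tool's y in rad. In form: [{"x": .., "y": .., "z": .., "twist": ..}, ...]. A call has 1 to 12 rows; each row shifts and turns the commanded pose from where the row before left it, along the tool's axes as they then stand; what a row does not reach is not made up. A row lasts 1/10 s, in which the tool goes at most 50 mm and 8.59 degrees, less where a joint would pass 70% of its speed; a pose out of reach is approached as far as the arm can. A call with a gripper value outside its range is refused whole. OPENING is the gripper command: -1 is shut, 1 is fully open, values between are in proportion, set as the call begins (- or left out, the last holds). The fingers move at their own pace and stop on an object; FORCE is the grip in N (left out, the last holds). Time passes only in rows, so rows that do not move let the fingers close. It gives the time, the measured TCP pose, the force and the opening at its end, in the units of the state.
- robot.read_state(): the state, without advancing time (a new reading comes with each control period).
- imaging.read_camera(name): name is "side" or "top" or "wrist"; returns a dict with "color" (400x640x3 uint8, red, green, blue), "depth" (400x640 float32, m along the optical axis (not along the pixel's ray), 0 where there is no reading), "fx", "fy", "cx", "cy" (pixels), "rvec" (rotation vector, rad) and "tvec" (3), from world to camera coordinates, as OpenCV has them; the wrist camera has in their place "tool_from_camera" (4x4, takes a point from camera to tool coordinates, whose origin is the TCP and whose axes are the tool frame's). Camera axes: x right, y down, z forward; pixel columns grow to the right and rows downward; lengths in m; the calibration is good to about 2 mm. The wrist camera is an equidistant fisheye: a pixel r from the principal point sees the ray r / f radians off the axis. A picture is of the moment at which its call begins: read the wrist's pose just before it.
- robot.close_job(): hands the job in, once; it reports no verdict.
The state is a dict: "t": time; "q": joint angles; "dq": joint speeds; "joint_torque": joint torques, N m; "tool_pos": TCP position; "orientation": TCP orientation; "force": force on the tool from outside, world axes, zero at the start; "wrist_torque": the same for the moment, N m; "opening": finger opening in m.
Only numpy, scipy, OpenCV 4.12 (cv2) and the standard library are available. Lean on these libraries where they do the work, as an engineer would, in place of code of your own. Each camera call takes 0.05 s, during which the arm holds its last target.

## Working session

There is one attempt and no reset: what is moved stays moved. The work goes in short steps, Python scripts to look and compute and a shell command to move; the robot and the scene stay as the last step left them, time stands still between calls to the robot, and variables do not carry over. Pictures are saved under pics/ and viewed, and the job is handed in when it is done.

```bash
ls; mkdir -p pics; cat > h.py <<'E'
import numpy as np, cv2
from plant import robot, imaging
def save(n,im): cv2.imwrite('pics/'+n+'.png',im[:,:,::-1])
def w2c(c): 
    R,_=cv2.Rodrigues(np.array(c['rvec'],float)); return R,np.array(c['tvec'],float)
def ray(c,u,v):
    R,t=w2c(c); d=R.T@np.array([(u-c['cx'])/c['fx'],(v-c['cy'])/c['fy'],1]); return -R.T@t,d
def onz(c,u,v,z):
    o,d=ray(c,u,v); return o+d*(z-o[2])/d[2]
def dep(c):
    R,t=w2c(c); D=c['depth']; vv,uu=np.mgrid[:D.shape[0],:D.shape[1]]
    P=np.stack([(uu-c['cx'])/c['fx']*D,(vv-c['cy'])/c['fy']*D,D],-1); return (P-t)@R
E
python3 - <<'E'
from h import *
s=robot.read_state(); print({k:np.round(v,4).tolist() for k,v in s.items()})
for n in ['side','top','wrist']:
    c=imaging.read_camera(n); save(n+'0',c['color']); np.save('pics/'+n+'0.npy',c,allow_pickle=True)
    print(n,c['fx'],c['cx'],c['cy'])
    if n!='wrist':
        R,t=w2c(c); print(-R.T@t, R.round(3).tolist())
    else: print(np.round(c['tool_from_camera'],3))
E
```

```text
pics
{'t': 0.0, 'q': [-1.2274, 0.1312, 1.4892, -0.0, 1.523, -0.0854], 'dq': [-0.0018, 0.0002, 0.0017, 0.0013, -0.0009, 0.0018], 'joint_torque': [0.001, -55.9822, -49.177, 0.077, 0.0352, -0.0002], 'tool_pos': [0.2494, -0.5455, 0.4037], 'orientation': [-1.3809, 0.8889, -0.8865], 'force': [-0.2471, 0.9194, 0.3313], 'wrist_torque': [-0.0135, 0.0235, 0.0037], 'opening': 0.0931}
side 377.66986011560164 310.5968800719606 197.68362502500864
[0.16499665 0.35115011 0.6872115 ] [[-0.681, -0.732, -0.005], [-0.513, 0.482, -0.711], [0.522, -0.482, -0.703]]
top 514.0370228163807 319.1368204103095 204.28128780618988
[ 0.4309598  -0.02557165  1.44846494] [[0.019, -1.0, 0.024], [-0.996, -0.021, -0.089], [0.089, -0.022, -0.996]]
wrist 309.70691628693146 321.162241776478 201.3977741084702
[[ 1.    -0.     0.001  0.   ]
 [-0.001 -0.28   0.96   0.019]
 [ 0.    -0.96  -0.28   0.078]
 [ 0.     0.     0.     1.   ]]
```

View pics/side0.png

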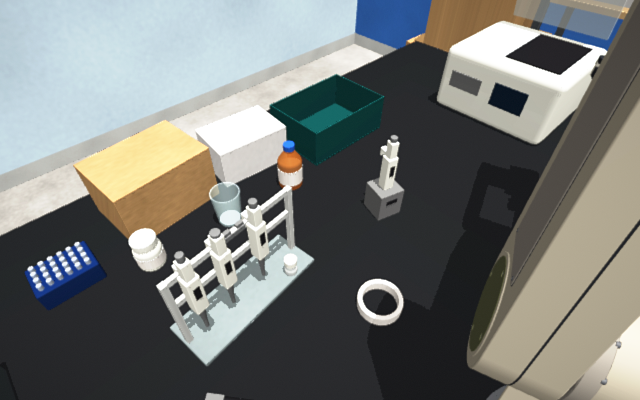

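View pics/top0.png

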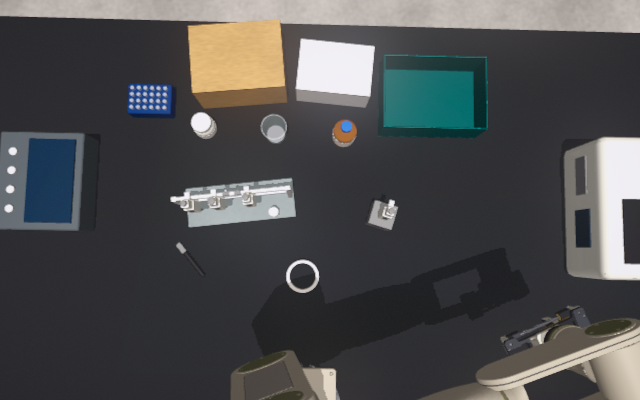

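View pics/wrist0.png

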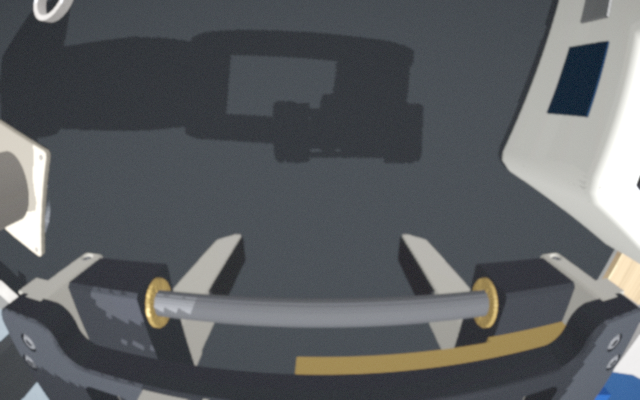

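```bash
python3 - <<'E'
from h import *
s=robot.read_state(); R,_=cv2.Rodrigues(np.array(s['orientation'])); print(R.round(3))
c=np.load('pics/top0.npy',allow_pickle=True).item(); P=dep(c)
# enlarged crop
im=c['color'][20:200,200:400]; save('topz',cv2.resize(im,None,fx=3,fy=3,interpolation=cv2.INTER_CUBIC))
E
```

```text
[[ 0.416 -0.     0.909]
 [-0.909  0.001  0.416]
 [-0.001 -1.     0.   ]]
```

```bash
python3 - <<'E'
from h import *
c=np.load('pics/top0.npy',allow_pickle=True).item(); 
save('topz1',cv2.resize(c['color'][165:240,165:305],None,fx=5.5,fy=5.5,interpolation=cv2.INTER_CUBIC))
save('topz2',cv2.resize(c['color'][190:235,360:405],None,fx=12,fy=12,interpolation=cv2.INTER_CUBIC))
c=np.load('pics/side0.npy',allow_pickle=True).item(); 
save('sidez1',cv2.resize(c['color'][175:370,150:325],None,fx=3,fy=3,interpolation=cv2.INTER_CUBIC))
save('sidez2',cv2.resize(c['color'][125:225,350:420],None,fx=6,fy=6,interpolation=cv2.INTER_CUBIC))
E
```

```text
(no output)
```

View pics/topz1.png

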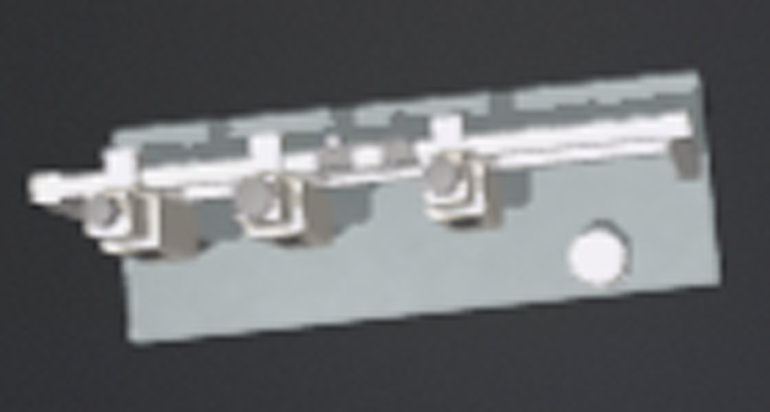

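View pics/topz2.png

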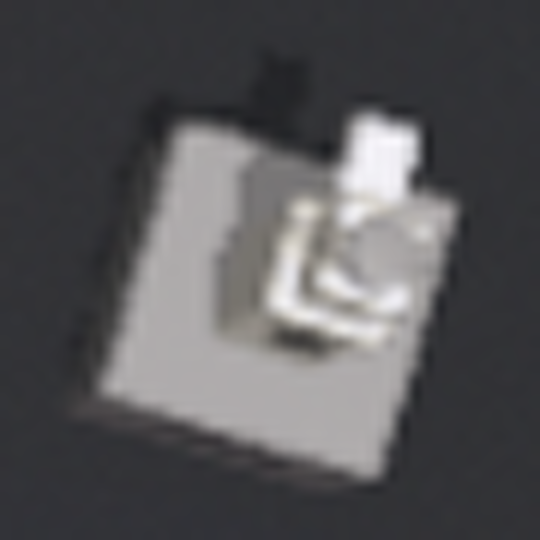

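View pics/sidez1.png

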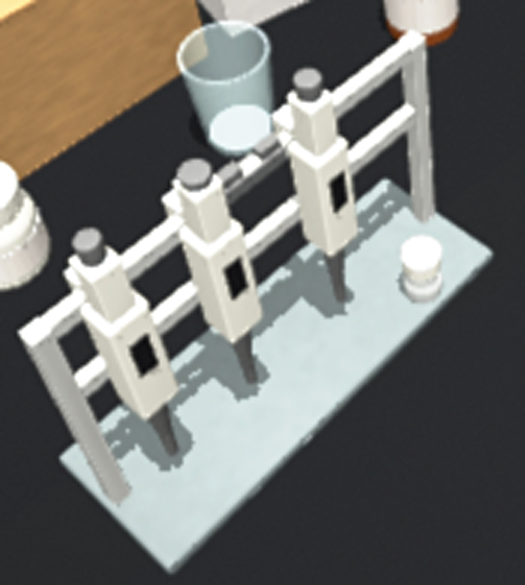

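View pics/sidez2.png

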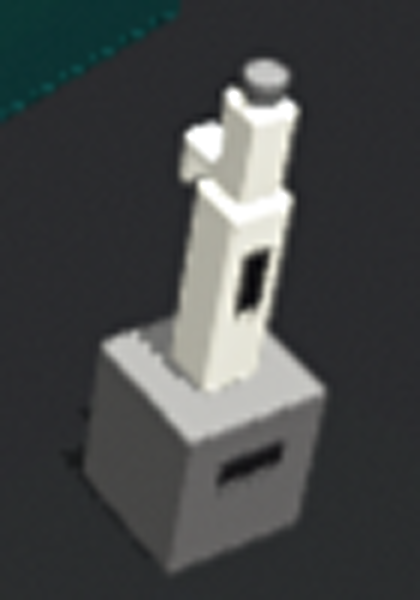

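```bash
cat >> h.py <<'E'
def tri(ca,pa,cb,pb):
    o1,d1=ray(ca,*pa);o2,d2=ray(cb,*pb); d1/=np.linalg.norm(d1);d2/=np.linalg.norm(d2)
    A=np.stack([d1,-d2],1); k=np.linalg.lstsq(A,o2-o1,rcond=None)[0]; a=o1+k[0]*d1;b=o2+k[1]*d2
    return (a+b)/2, np.linalg.norm(a-b)
def load(n): return np.load('pics/'+n+'.npy',allow_pickle=True).item()
E
python3 - <<'E'
from h import *
T=load('top0');S=load('side0')
def z(x,y,s,u0,v0): return ((x+.5)/s-.5+u0,(y+.5)/s-.5+v0)
def t2(x,y): return z(x,y,12,360,190)
def t1(x,y): return z(x,y,5.5,165,165)
def s2(x,y): return z(x,y,6,350,125)
def s1(x,y): return z(x,y,3,150,175)
def p(n,a,b): X,e=tri(T,a,S,b); print(n,(X*1000).round(1),'gap',(e*1000).round(1))
p('button',t2(385,240),s2(268,72))
p('hook top end mid',t2(385,117),s2(202,135))
p('right button',t1(447,175),s1(308,78)); p('left button',t1(258,198),s1(194,169)); p('end button',t1(102,212),s1(90,239))
p('land R',t1(398,152),s1(266,146));p('land L',t1(335,160),s1(232,176))
p('bar R end',t1(690,118),s1(416,40));p('bar L end',t1(35,180),s1(25,333))
p('tube',t1(598,255),s1(424,246))
# stand corners on z=0.075
for q in [(182,123),(458,208),(380,478),(100,392)]: print('stand',(onz(T,*t2(*q),.075)*1000).round(1))
for q in [(103,345),(190,442),(325,388)]: print('stand side',(onz(S,*s2(*q),.075)*1000).round(1))
PT=dep(T);PS=dep(S)
for n,P,q in [('T but',PT,t2(385,240)),('S but',PS,s2(268,72)),('T hook',PT,t2(380,155)),('T stand',PT,t2(180,350)),('T table',PT,(300,330)),('S stand',PS,s2(160,390)),('T Rbut',PT,t1(447,175)),('T Lbut',PT,t1(258,198)),('T bar',PT,t1(600,133)),('base',PT,t1(350,270))]:
    print(n,(P[int(round(q[1])),int(round(q[0]))]*1000).round(1))
E
```

```text
button [ 531.4 -228.8  213.3] gap 2.3
hook top end mid [ 560.7 -236.9  165.3] gap 3.5
right button [554.4 121.6 243.8] gap 2.6
left button [543.2 202.4 241.3] gap 3.4
end button [534.6 265.9 248.4] gap 1.5
land R [568.5 148.7 196.6] gap 1.0
land L [564.  176.  196.1] gap 0.2
bar R end [587.8  19.7 184.2] gap 0.2
bar L end [552.6 308.9 191.8] gap 0.2
tube [533.9  67.2  59.4] gap 1.3
stand [ 569.1 -205.    75. ]
stand [ 551.2 -267.2   75. ]
stand [ 490.3 -250.1   75. ]
stand [ 508.3 -187.2   75. ]
stand side [ 566.4 -203.    75. ]
stand side [ 507.2 -185.5   75. ]
stand side [ 490.2 -247.4   75. ]
T but [ 530.8 -228.1  219.3]
S but [ 528.2 -225.3  215.4]
T hook [ 554.8 -233.5  170.6]
T stand [ 517.2 -206.    77.2]
T table [210.2 -11.    0.7]
S stand [ 533.  -197.5   75.4]
T Rbut [554.  119.6 249.4]
T Lbut [541.2 199.6 242. ]
T bar [578.4  58.4 193.7]
base [527.  197.4   8. ]
```

```bash
python3 -m inch '[{"y":-8,"twist":-0.123},{"y":-8,"twist":-0.123},{"y":-8,"twist":-0.123},{"y":-8,"twist":-0.123},{"y":-8,"twist":-0.123},{"y":-8,"twist":-0.123},{"y":-8,"twist":-0.124}]' 1
python3 -m inch '[{"x":10,"z":20},{"x":18,"z":38},{"x":18,"z":38},{"x":18,"z":38},{"x":18,"z":38},{"x":18,"z":38},{"x":18,"z":38},{"x":18,"z":38},{"x":18,"z":38},{"x":14,"z":30},{"x":10,"z":20},{"x":4,"z":9}]'
python3 -m inch '[{},{}]'
python3 - <<'E'
from h import *
s=robot.read_state(); R,_=cv2.Rodrigues(np.array(s['orientation'])); print(R.round(3),s['q'])
c=imaging.read_camera('wrist'); save('w1',c['color']); c['R']=R;c['p']=np.array(s['tool_pos']); np.save('pics/w1.npy',c,allow_pickle=True)
E
```

```text
[[ 0.416 -0.     0.909]
 [-0.909  0.001  0.416]
 [-0.001 -1.     0.   ]] [-1.22740313e+00  1.30975093e-01  1.48903362e+00 -1.53853091e-05
  1.52297622e+00 -8.53545012e-02]$[0]: bad value
$[0]: bad value
$[0]: bad value
```

View pics/w1.png

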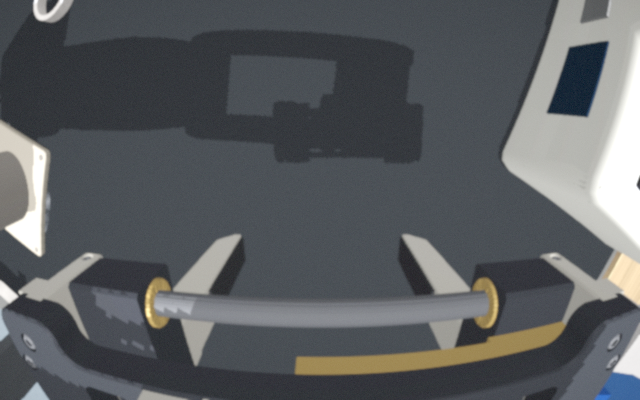

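```bash
python3 -m inch '[{"x":0,"y":-8,"z":0,"twist":-0.123},{"x":0,"y":-8,"z":0,"twist":-0.123},{"x":0,"y":-8,"z":0,"twist":-0.123},{"x":0,"y":-8,"z":0,"twist":-0.123},{"x":0,"y":-8,"z":0,"twist":-0.123},{"x":0,"y":-8,"z":0,"twist":-0.123},{"x":0,"y":-8,"z":0,"twist":-0.124}]' 1
```

```text
t: 0.9
tool_pos: [0.2495, -0.5456, 0.4608]
orientation: [-1.56, 0.216, -0.216]
force: [0.8, 0.1, 1.2]
opening: 0.0929
```

```bash
python3 -m inch '[{"x":10,"y":0,"z":20,"twist":0},{"x":18,"y":0,"z":38,"twist":0},{"x":18,"y":0,"z":38,"twist":0},{"x":18,"y":0,"z":38,"twist":0},{"x":18,"y":0,"z":38,"twist":0},{"x":18,"y":0,"z":38,"twist":0},{"x":18,"y":0,"z":38,"twist":0},{"x":18,"y":0,"z":38,"twist":0},{"x":18,"y":0,"z":38,"twist":0},{"x":14,"y":0,"z":30,"twist":0},{"x":10,"y":0,"z":20,"twist":0},{"x":4,"y":0,"z":9,"twist":0}]'
python3 -m inch '[{"x":0,"y":0,"z":0,"twist":0}]'
cat >> h.py <<'E'
def wsnap(n):
    s=robot.read_state(); R,_=cv2.Rodrigues(np.array(s['orientation'])); p=np.array(s['tool_pos'])
    c=imaging.read_camera('wrist'); save(n,c['color']); c['R']=R;c['p']=p; np.save('pics/'+n+'.npy',c,allow_pickle=True); return c,s
def wray(c,u,v):
    a=np.array([(u-c['cx'])/c['fx'],(v-c['cy'])/c['fy']]); th=np.linalg.norm(a)
    d=np.append(np.sin(th)*a/max(th,1e-9),np.cos(th)); M=np.array(c['tool_from_camera'])
    return c['R']@M[:3,3]+c['p'], c['R']@M[:3,:3]@d
def wonz(c,u,v,z):
    o,d=wray(c,u,v); return o+d*(z-o[2])/d[2]
def trir(r1,r2):
    (o1,d1),(o2,d2)=r1,r2; d1=d1/np.linalg.norm(d1);d2=d2/np.linalg.norm(d2)
    k=np.linalg.lstsq(np.stack([d1,-d2],1),o2-o1,rcond=None)[0]; a=o1+k[0]*d1;b=o2+k[1]*d2
    return (a+b)/2,np.linalg.norm(a-b)
E
python3 - <<'E'
from h import *
c,s=wsnap('w2'); print(c['R'].round(3),c['p'],s['q'])
save('w2z',cv2.resize(c['color'][150:400,200:440],None,fx=2.4,fy=2.4,interpolation=cv2.INTER_CUBIC))
E
```

```text
t: 2.1
tool_pos: [0.5313, -0.2261, 0.4604]
orientation: [-1.559, 0.218, -0.218]
force: [-0.8, -0.1, 0.3]
opening: 0.0931
t: 2.2
tool_pos: [0.5307, -0.2272, 0.4604]
orientation: [-1.56, 0.219, -0.218]
force: [-0.1, -0.6, 0.4]
opening: 0.0934
[[ 0.962 -0.001  0.275]
 [-0.275  0.     0.962]
 [-0.001 -1.     0.   ]] [ 0.53067423 -0.22716354  0.46041032] [-4.93281301e-01  5.24896344e-02  1.47021369e+00  1.10895817e-05
  1.61946999e+00 -2.14961837e-01]
```

View pics/w2.png

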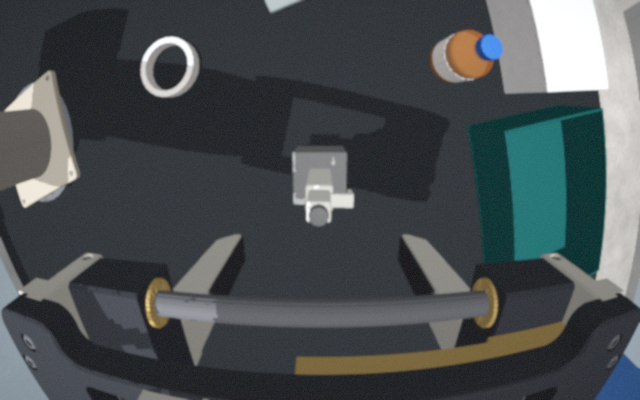

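View pics/w2z.png

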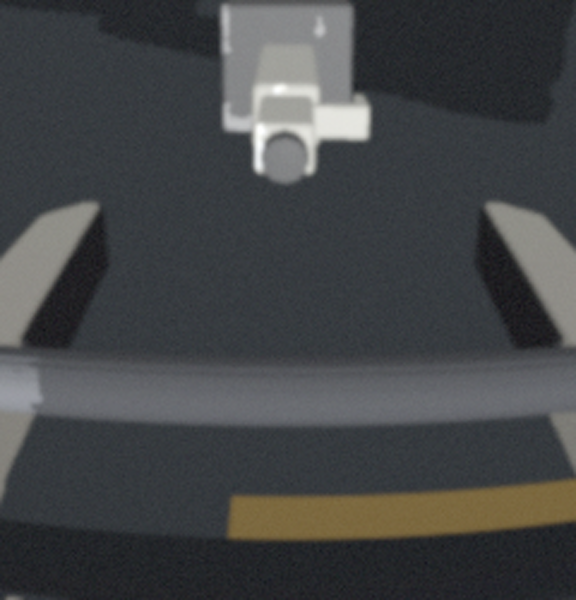

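```bash
python3 - <<'E'
from h import *
c=load('w2'); z=lambda x,y:((x+.5)/2.4-.5+200,(y+.5)/2.4-.5+150)
print('button',wonz(c,*z(285,157),.217), 'hook lip top', wonz(c,*z(364,119),.171))
T=load('top0'); t2=((385+.5)/12-.5+360,(240+.5)/12-.5+190)
print('tri top/wrist',trir(wray(c,*z(285,157)),ray(T,*t2)))
for q in [(222,4),(353,4),(353,130),(223,130)]: print(wonz(c,*z(*q),.075))
B=wonz(c,*z(285,157),.217); print('tool delta',c['R'].T@(B-c['p']))
E
```

```text
button [ 0.52923486 -0.22548797  0.217     ] hook lip top [ 0.55756406 -0.23408916  0.171     ]
tri top/wrist (array([ 0.53064741, -0.22571056,  0.22044417]), np.float64(0.003364859629635786))
[ 0.50676692 -0.1862929   0.075     ]
[ 0.56921858 -0.20417369  0.075     ]
[ 0.55251291 -0.26720717  0.075     ]
[ 0.48798871 -0.24877306  0.075     ]
tool delta [-0.00170682  0.24341148  0.00118285]
```

```bash
python3 -m inch '[{"x":-1,"y":10,"z":0.5,"twist":0},{"x":0,"y":20,"z":0,"twist":0},{"x":0,"y":20,"z":0,"twist":0},{"x":0,"y":20,"z":0,"twist":0},{"x":0,"y":15,"z":0,"twist":0},{"x":0,"y":10,"z":0,"twist":0},{"x":0,"y":3,"z":0,"twist":0},{"x":0,"y":0,"z":0,"twist":0}]'
python3 -m inch '[{"x":0,"y":0,"z":0,"twist":0},{"x":0,"y":0,"z":0,"twist":0},{"x":0,"y":0,"z":0,"twist":0},{"x":0,"y":0,"z":0,"twist":0},{"x":0,"y":0,"z":0,"twist":0},{"x":0,"y":0,"z":0,"twist":0},{"x":0,"y":0,"z":0,"twist":0},{"x":0,"y":0,"z":0,"twist":0}]' -1 20
```

```text
t: 3.05
tool_pos: [0.5293, -0.2274, 0.3627]
orientation: [-1.56, 0.22, -0.22]
force: [-0.1, -0.2, -0.1]
opening: 0.0932
t: 3.85
tool_pos: [0.5294, -0.2271, 0.3627]
orientation: [-1.56, 0.22, -0.22]
force: [0.1, -0.0, -0.5]
opening: 0.0338
```

```bash
python3 -m inch '[{"x":0,"y":0,"z":0,"twist":0},{"x":0,"y":0,"z":0,"twist":0},{"x":0,"y":0,"z":0,"twist":0},{"x":0,"y":0,"z":0,"twist":0},{"x":0,"y":0,"z":0,"twist":0}]'
python3 - <<'E'
from h import *
c,s=wsnap('w3'); print(s['opening'],s['force'])
save('w3z',cv2.resize(c['color'][150:400,200:440],None,fx=2.4,fy=2.4,interpolation=cv2.INTER_CUBIC))
E
```

```text
t: 4.35
tool_pos: [0.5294, -0.2271, 0.3627]
orientation: [-1.56, 0.22, -0.22]
force: [-0.2, 0.6, -0.4]
opening: 0.0199
0.01985628173929286 [-0.15574566  0.56845358 -0.42944784]
```

View pics/w3z.png

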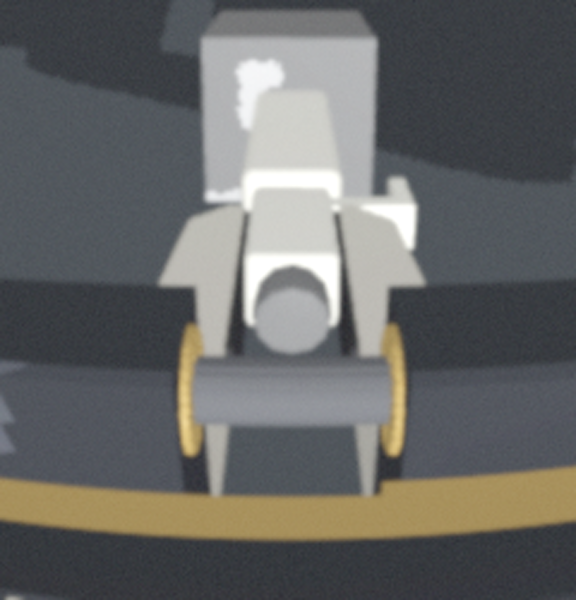

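```bash
python3 -m inch '[{"x":0,"y":-5,"z":0,"twist":0},{"x":0,"y":-10,"z":0,"twist":0},{"x":0,"y":-15,"z":0,"twist":0},{"x":0,"y":-15,"z":0,"twist":0},{"x":0,"y":-15,"z":0,"twist":0},{"x":0,"y":-15,"z":0,"twist":0},{"x":0,"y":-15,"z":0,"twist":0},{"x":0,"y":-10,"z":0,"twist":0},{"x":0,"y":0,"z":0,"twist":0},{"x":0,"y":0,"z":0,"twist":0}]'
python3 - <<'E'
from h import *
for n in ['side','top']:
    c=imaging.read_camera(n); save(n+'4',c['color']); np.save('pics/'+n+'4.npy',c,allow_pickle=True)
E
```

```text
t: 5.4
tool_pos: [0.5294, -0.2271, 0.4625]
orientation: [-1.56, 0.22, -0.22]
force: [1.3, 0.2, -1.1]
opening: 0.0197
```

View pics/side4.png

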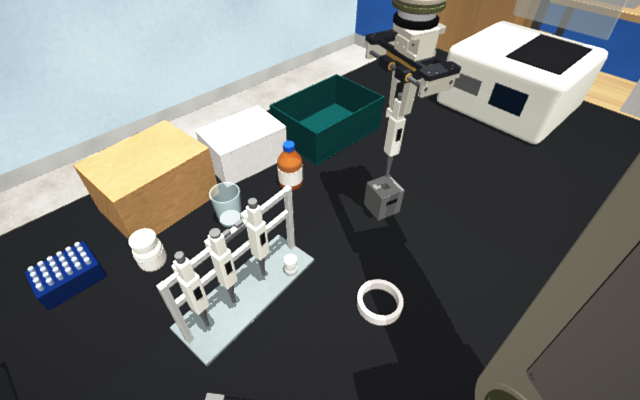

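```bash
python3 -m inch '[{"x":0,"y":0,"z":0,"twist":-0.05},{"x":0,"y":0,"z":0,"twist":-0.1},{"x":0,"y":0,"z":0,"twist":-0.1},{"x":0,"y":0,"z":0,"twist":-0.1},{"x":0,"y":0,"z":0,"twist":-0.05},{"x":0,"y":0,"z":0,"twist":0}]'
python3 -m inch '[{"x":0,"y":0,"z":12,"twist":0},{"x":-1,"y":0,"z":25,"twist":0},{"x":-1,"y":0,"z":38,"twist":0},{"x":-2,"y":0,"z":42,"twist":0},{"x":-2,"y":0,"z":42,"twist":0},{"x":-2,"y":0,"z":42,"twist":0},{"x":-2,"y":0,"z":42,"twist":0},{"x":-2,"y":0,"z":42,"twist":0},{"x":-1,"y":0,"z":40,"twist":0},{"x":-1,"y":0,"z":32,"twist":0},{"x":0,"y":0,"z":18,"twist":0},{"x":0,"y":0,"z":8,"twist":0}]'
python3 -m inch '[{"x":0,"y":0,"z":0,"twist":0},{"x":0,"y":0,"z":0,"twist":0}]'
python3 - <<'E'
from h import *
c,s=wsnap('w5'); print(c['R'].round(3),c['p'],s['q'])
for n in ['side','top']:
    c=imaging.read_camera(n); save(n+'5',c['color']); np.save('pics/'+n+'5.npy',c,allow_pickle=True)
E
```

```text
t: 6.1
tool_pos: [0.5293, -0.2271, 0.4616]
orientation: [-1.568, -0.094, 0.096]
force: [0.9, -0.3, -1.5]
opening: 0.0199
t: 7.3
tool_pos: [0.4687, 0.1535, 0.4625]
orientation: [-1.568, -0.095, 0.096]
force: [0.9, -0.3, -1.1]
opening: 0.0199
t: 7.5
tool_pos: [0.4697, 0.151, 0.4626]
orientation: [-1.569, -0.094, 0.094]
force: [0.2, 1.2, -0.5]
opening: 0.0195
[[ 0.993 -0.    -0.119]
 [ 0.119 -0.     0.993]
 [-0.    -1.    -0.   ]] [0.46965457 0.151002   0.46261552] [ 2.07258839e-01 -1.78197510e-01  1.68733531e+00 -3.89072937e-04
  1.63267815e+00  8.77682686e-02]
```

View pics/w5.png

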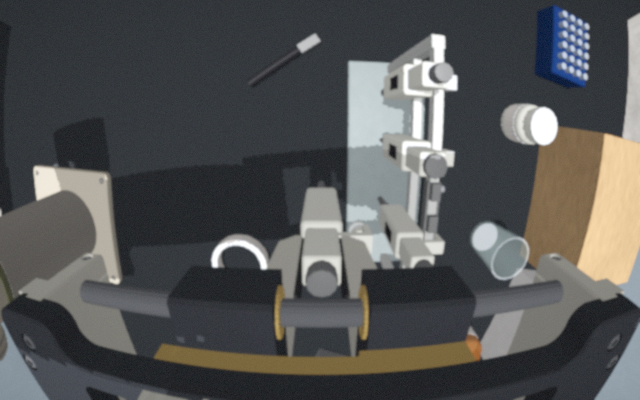

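View pics/side5.png

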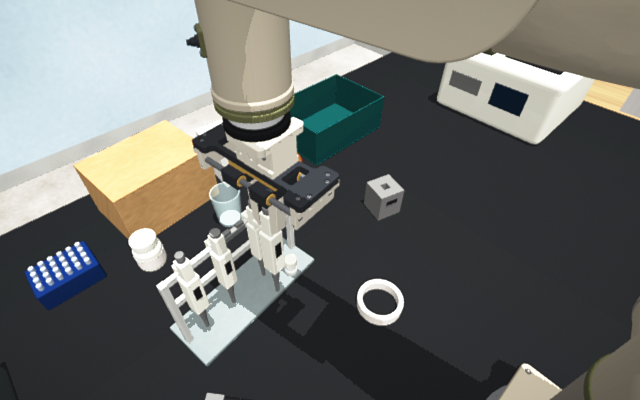

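```bash
python3 - <<'E'
from h import *
c=load('w5'); save('w5z',cv2.resize(c['color'][20:290,370:480],None,fx=4.4,fy=2.2,interpolation=cv2.INTER_CUBIC))
save('w5y',cv2.resize(c['color'][140:280,370:470],None,fx=5,fy=5,interpolation=cv2.INTER_CUBIC))
E
```

```text
(no output)
```

View pics/w5z.png

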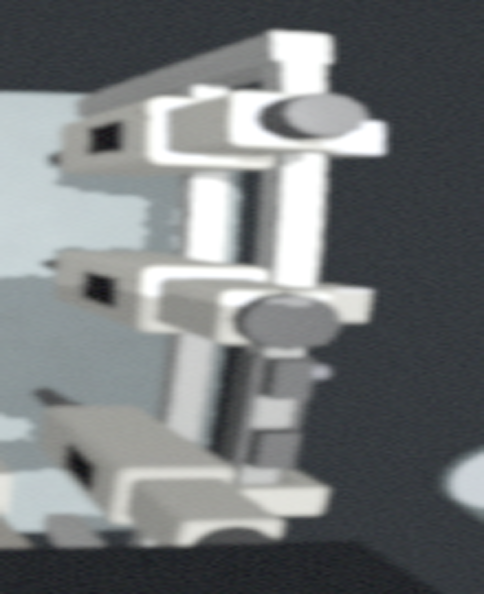

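View pics/w5y.png

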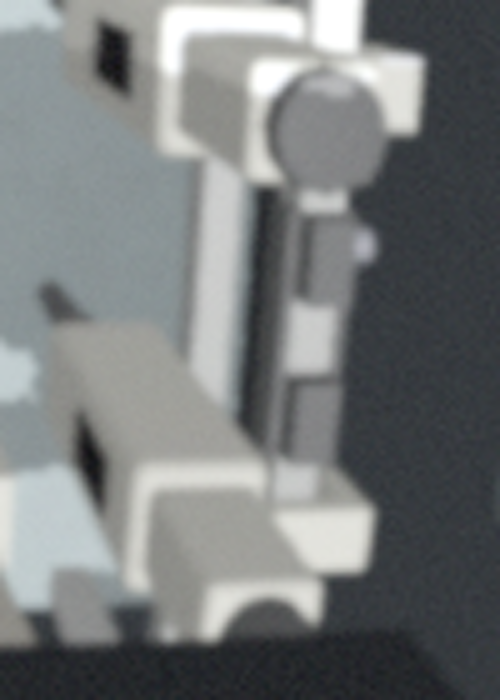

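```bash
python3 - <<'E'
from h import *
c=load('w5'); y=lambda x,y:((x+.5)/5-.5+370,(y+.5)/5-.5+140)
zz=lambda x,y:((x+.5)/4.4-.5+370,(y+.5)/2.2-.5+20)
def f(n,q,z):
    P=wonz(c,*q,z); print(n,(P*1000).round(1),'rel tool x,z',((c['R'].T@(P-c['p']))[[0,2]]*1000).round(1))
f('Lland far',y(335,213),.202);f('Lland near',y(328,300),.202);f('Rland far',y(322,380),.202);f('Rland near',y(315,460),.202)
f('Lland x-',y(307,250),.202);f('Lland x+',y(352,250),.202);f('Rland x-',y(291,420),.202);f('Rland x+',y(337,420),.202)
f('slot c x- ',y(288,340),.195);f('slot x+',y(337,340),.195)
f('barfar x-',zz(273,200),.195);f('barfar x+',zz(325,200),.195)
f('barpost x-',zz(270,45),.195);f('barpost x+',zz(333,45),.195)
f('Lbutton',zz(289,322),.247);f('Ebutton',zz(318,115),.247)
f('own button',(320.5,280),.4626-.167+.022)
f('L hook far', zz(365,290),.201);f('L hook near', zz(365,320),.201)
f('R hook far', zz(315,487),.201);f('R hook near', zz(315,512),.201)
# top triangulation for lands
T=load('top0'); t1=lambda x,y:((x+.5)/5.5-.5+165,(y+.5)/5.5-.5+165)
for n,a,b in [('L',y(331,257),t1(335,160)),('R',y(315,420),t1(398,152)),('Lbut',zz(289,322),t1(258,198))]:
    print(n,trir(wray(c,*a),ray(T,*b)))
E
```

```text
Lland far [563.1 186.  202. ] rel tool x,z [97.  23.7]
Lland near [565.1 171.  202. ] rel tool x,z [97.2  8.6]
Rland far [567.3 156.8 202. ] rel tool x,z [97.7 -5.8]
Rland near [569.6 142.1 202. ] rel tool x,z [ 98.2 -20.7]
Lland x- [559.3 179.1 202. ] rel tool x,z [92.4 17.3]
Lland x+ [567.6 180.2 202. ] rel tool x,z [100.8  17.4]
Rland x- [563.2 148.9 202. ] rel tool x,z [ 92.7 -13.1]
Rland x+ [572.  149.8 202. ] rel tool x,z [101.5 -13.2]
slot c x-  [562.2 161.3 195. ] rel tool x,z [93.2 -0.7]
slot x+ [571.6 162.3 195. ] rel tool x,z [102.6  -0.8]
barfar x- [550.5 244.2 195. ] rel tool x,z [91.4 83. ]
barfar x+ [561.1 246.2 195. ] rel tool x,z [102.2  83.8]
barpost x- [542.5 303.9 195. ] rel tool x,z [ 90.6 143.2]
barpost x+ [555.2 307.1 195. ] rel tool x,z [103.6 144.9]
Lbutton [540.7 204.7 247. ] rel tool x,z [77.  44.9]
Ebutton [535.3 268.  247. ] rel tool x,z [ 79.2 108.4]
own button [469.2 153.3 317.6] rel tool x,z [-0.1  2.4]
L hook far [572.8 213.7 201. ] rel tool x,z [110.   50.1]
L hook near [575.2 202.3 201. ] rel tool x,z [111.   38.5]
R hook far [580.9 133.5 201. ] rel tool x,z [108.4 -30.6]
R hook near [584.  122.3 201. ] rel tool x,z [110.1 -42. ]
L (array([0.56486902, 0.17673832, 0.19746183]), np.float64(0.002585505764005508))
R (array([0.56835239, 0.14825558, 0.19943826]), np.float64(0.001238404716651837))
Lbut (array([0.54349034, 0.2026396 , 0.23769452]), np.float64(0.002704449961931705))
```

```bash
python3 -m inch '[{"x":5,"y":0,"z":0,"twist":0},{"x":10,"y":0,"z":0,"twist":0},{"x":15,"y":0,"z":-1,"twist":0},{"x":15,"y":0,"z":0,"twist":0},{"x":14,"y":0,"z":0,"twist":0},{"x":10,"y":0,"z":0,"twist":0},{"x":6,"y":0,"z":0,"twist":0},{"x":2,"y":0,"z":0,"twist":0},{"x":0,"y":10,"z":0,"twist":0},{"x":0,"y":15,"z":0,"twist":0},{"x":0,"y":13,"z":0,"twist":0},{"x":0,"y":0,"z":0,"twist":0}]'
python3 -m inch '[{"x":0,"y":0,"z":0,"twist":0},{"x":0,"y":0,"z":0,"twist":0}]'
python3 - <<'E'
from h import *
c,s=wsnap('w6'); print(c['R'].round(3),c['p'])
save('w6z',cv2.resize(c['color'][100:330,220:460],None,fx=3.2,fy=2.6,interpolation=cv2.INTER_CUBIC))
c=imaging.read_camera('side'); save('side6z',cv2.resize(c['color'][150:350,150:340],None,fx=3,fy=3,interpolation=cv2.INTER_CUBIC))
E
```

```text
t: 8.85
tool_pos: [0.5452, 0.1595, 0.421]
orientation: [-1.569, -0.09, 0.098]
force: [0.0, 0.8, -0.7]
opening: 0.02
t: 9.05
tool_pos: [0.5463, 0.1597, 0.4253]
orientation: [-1.569, -0.095, 0.094]
force: [0.5, -0.6, -1.4]
opening: 0.02
[[ 0.993  0.001 -0.12 ]
 [ 0.12   0.     0.993]
 [ 0.001 -1.     0.   ]] [0.54625005 0.15969886 0.42528857]
```

View pics/w6z.png

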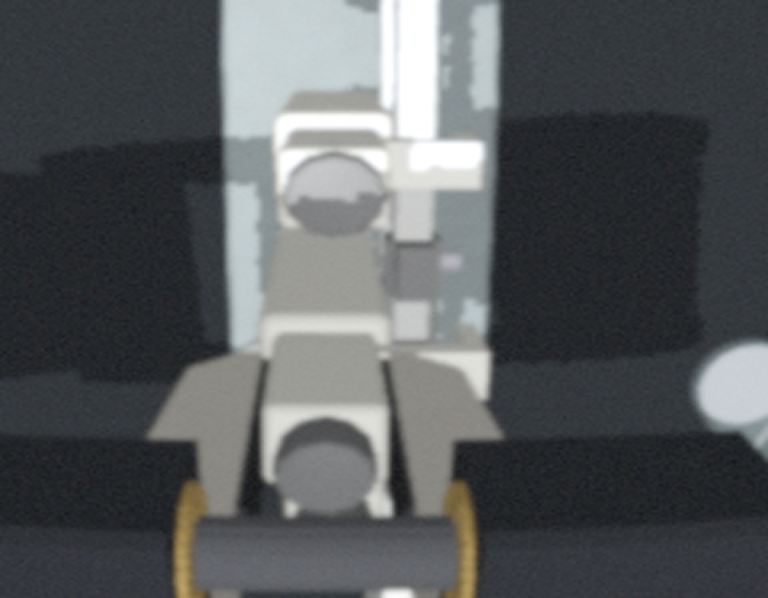

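View pics/side6z.png

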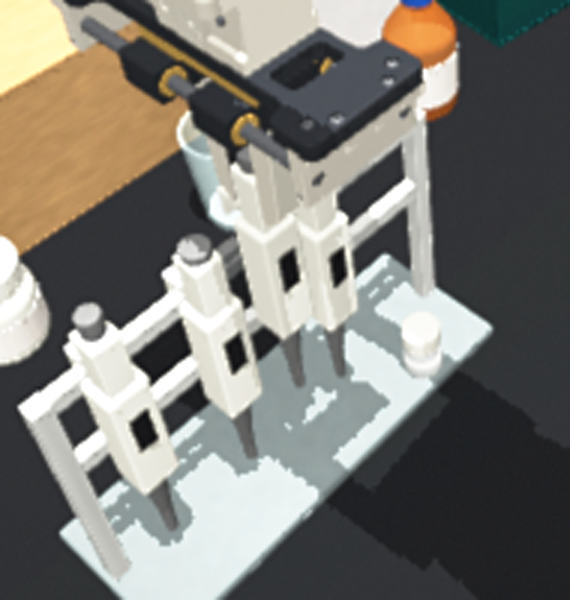

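```bash
python3 - <<'E'
from h import *
c=load('w6'); q=lambda x,y:((x+.5)/3.2-.5+220,(y+.5)/2.6-.5+100)
def f(n,p,z):
    P=wonz(c,*q(*p),z); print(n,'rel tool x,z',((c['R'].T@(P-c['p']))[[0,2]]*1000).round(1))
tz=c['p'][2]
f('Lland far',(415,242),.202);f('Lland near',(412,299),.202);f('Lland x-',(390,270),.202);f('Lland x+',(437,270),.202)
f('bar x-',(394,215),.195);f('bar x+',(435,215),.195);f('barfar x-',(398,50),.195);f('barfar x+',(439,50),.195)
f('own hook far',(450,350),tz-.3577+.166);f('own hook x+ end',(491,352),tz-.3577+.166)
f('own button',(327,470),tz-.3577+.212)
f('L hook far',(445,141),.201);f('L hook near',(445,167),.201)
f('L hook x+',(484,155),.201)
E
```

```text
Lland far rel tool x,z [19.5 24. ]
Lland near rel tool x,z [19.2  8.2]
Lland x- rel tool x,z [14.3 16.4]
Lland x+ rel tool x,z [24.5 16.3]
bar x- rel tool x,z [15.4 29.7]
bar x+ rel tool x,z [24.4 29.8]
barfar x- rel tool x,z [15.7 73.9]
barfar x+ rel tool x,z [24.4 74.1]
own hook far rel tool x,z [23.9  6.4]
own hook x+ end rel tool x,z [31.8  5.8]
own button rel tool x,z [0.5 1.7]
L hook far rel tool x,z [25.3 50.7]
L hook near rel tool x,z [25.5 43.9]
L hook x+ rel tool x,z [33.7 47.2]
```

```bash
python3 -m inch '[{"x":0,"y":5,"z":0.8,"twist":0},{"x":0,"y":8,"z":0,"twist":0},{"x":0,"y":6,"z":0,"twist":0},{"x":0,"y":3,"z":0,"twist":0},{"x":0,"y":1,"z":0,"twist":0},{"x":0,"y":0,"z":0,"twist":0},{"x":0,"y":0,"z":0,"twist":0}]'
python3 -m inch '[{"x":0,"y":1,"z":0,"twist":0},{"x":0,"y":0,"z":0,"twist":0}]'
python3 -m inch '[{"x":0,"y":1,"z":0,"twist":0},{"x":0,"y":0,"z":0,"twist":0}]'
```

```text
t: 9.85
tool_pos: [0.5462, 0.1605, 0.402]
orientation: [-1.569, -0.095, 0.094]
force: [0.2, -0.3, -1.4]
opening: 0.0195
t: 10.05
tool_pos: [0.5462, 0.1604, 0.4008]
orientation: [-1.569, -0.094, 0.094]
force: [0.1, -0.1, -1.0]
opening: 0.02
t: 10.25
tool_pos: [0.5461, 0.1604, 0.3996]
orientation: [-1.569, -0.094, 0.094]
force: [0.7, 0.2, -0.9]
opening: 0.0201
```

```bash
for i in 1 ; do python3 -m inch '[{"x":0,"y":1,"z":0,"twist":0},{"x":0,"y":0,"z":0,"twist":0}]'; done
python3 -m inch '[{"x":0,"y":0.5,"z":0,"twist":0},{"x":0,"y":0,"z":0,"twist":0}]'
```

```text
t: 10.45
tool_pos: [0.5461, 0.1605, 0.3986]
orientation: [-1.569, -0.094, 0.094]
force: [-0.2, 0.2, -0.5]
opening: 0.0199
t: 10.65
tool_pos: [0.5461, 0.1605, 0.3981]
orientation: [-1.569, -0.094, 0.094]
force: [0.1, 0.6, -0.7]
opening: 0.0193
```

```bash
python3 -m inch '[{"x":0,"y":0.5,"z":0,"twist":0},{"x":0,"y":0,"z":0,"twist":0}]'
python3 -m inch '[{"x":0,"y":0.5,"z":0,"twist":0},{"x":0,"y":0,"z":0,"twist":0}]'
```

```text
t: 10.85
tool_pos: [0.5461, 0.1605, 0.3977]
orientation: [-1.569, -0.094, 0.094]
force: [0.2, -0.5, -1.2]
opening: 0.0197
t: 11.05
tool_pos: [0.5461, 0.1605, 0.3972]
orientation: [-1.569, -0.094, 0.094]
force: [0.3, 0.0, -0.9]
opening: 0.0197
```

```bash
python3 -m inch '[{"x":0,"y":0.5,"z":0,"twist":0},{"x":0,"y":0,"z":0,"twist":0}]'
```

```text
t: 11.25
tool_pos: [0.5461, 0.1605, 0.3966]
orientation: [-1.569, -0.094, 0.094]
force: [0.5, 0.2, -0.7]
opening: 0.0198
```

```bash
python3 -m inch '[{"x":0,"y":0.7,"z":0,"twist":0},{"x":0,"y":0,"z":0,"twist":0}]'
python3 -m inch '[{"x":0,"y":0.7,"z":0,"twist":0},{"x":0,"y":0,"z":0,"twist":0}]'
python3 - <<'E'
from h import *
c,s=wsnap('w7')
save('w7z',cv2.resize(c['color'][100:330,220:460],None,fx=3.2,fy=2.6,interpolation=cv2.INTER_CUBIC))
c=imaging.read_camera('side'); save('side7z',cv2.resize(c['color'][180:290,190:290],None,fx=6,fy=5.4,interpolation=cv2.INTER_CUBIC))
E
```

```text
t: 11.45
tool_pos: [0.5461, 0.1604, 0.3959]
orientation: [-1.569, -0.094, 0.094]
force: [-0.2, -0.1, -1.1]
opening: 0.0195
t: 11.65
tool_pos: [0.5461, 0.1605, 0.3952]
orientation: [-1.569, -0.094, 0.094]
force: [-0.4, -0.1, -1.3]
opening: 0.0202
```

View pics/w7z.png

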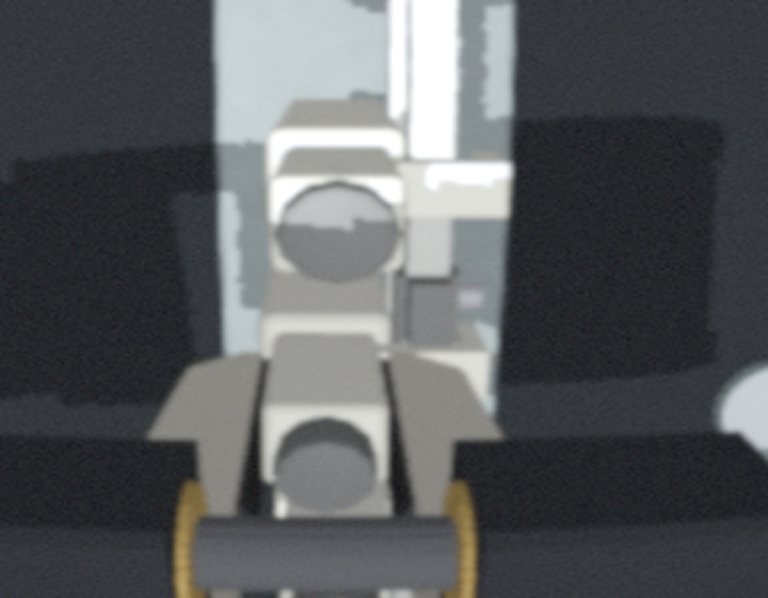

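View pics/side7z.png

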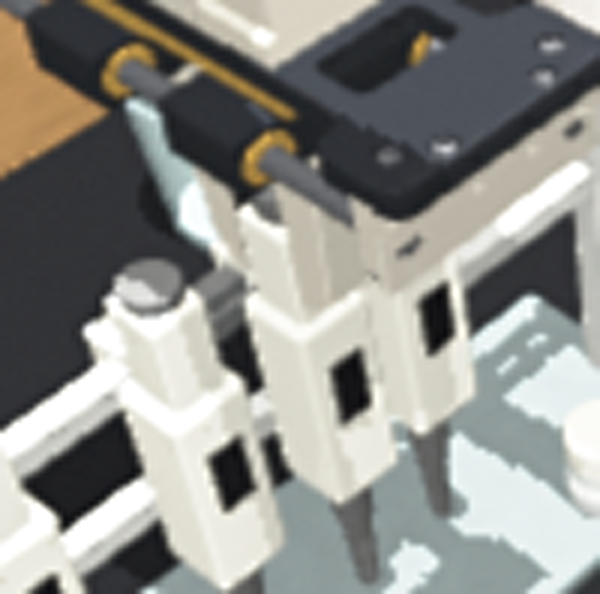

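```bash
python3 -m inch '[{"x":0,"y":0.7,"z":0,"twist":0},{"x":0,"y":0,"z":0,"twist":0}]'
python3 -m inch '[{"x":0,"y":0.6,"z":0,"twist":0},{"x":0,"y":0,"z":0,"twist":0}]'
python3 -m inch '[{"x":0,"y":0.6,"z":0,"twist":0},{"x":0,"y":0,"z":0,"twist":0}]'
```

```text
t: 11.95
tool_pos: [0.5461, 0.1604, 0.3945]
orientation: [-1.569, -0.094, 0.094]
force: [-0.5, -0.1, -1.0]
opening: 0.0199
t: 12.15
tool_pos: [0.5461, 0.1604, 0.3939]
orientation: [-1.569, -0.094, 0.094]
force: [-0.3, -0.0, -1.6]
opening: 0.0197
t: 12.35
tool_pos: [0.5461, 0.1604, 0.3933]
orientation: [-1.569, -0.094, 0.094]
force: [-0.4, 0.3, -1.5]
opening: 0.0199
```

```bash
python3 -m inch '[{"x":0,"y":0.5,"z":0,"twist":0},{"x":0,"y":0,"z":0,"twist":0}]'

```

```text
t: 12.55
tool_pos: [0.5461, 0.1605, 0.3928]
orientation: [-1.569, -0.094, 0.094]
force: [-0.1, 0.1, -0.3]
opening: 0.0203
```

```bash
python3 -m inch '[{"x":0,"y":0.4,"z":0,"twist":0},{"x":0,"y":0,"z":0,"twist":0}]'
python3 -m inch '[{"x":0,"y":0.3,"z":0,"twist":0},{"x":0,"y":0,"z":0,"twist":0}]'
python3 - <<'E'
from h import *
print([np.round(robot.read_state()['force'],2).tolist() for _ in range(3)])
E
```

```text
t: 12.75
tool_pos: [0.5462, 0.1604, 0.3927]
orientation: [-1.569, -0.094, 0.094]
force: [-1.2, 0.0, 0.2]
opening: 0.0198
t: 12.95
tool_pos: [0.5461, 0.1605, 0.3927]
orientation: [-1.569, -0.095, 0.094]
force: [-0.4, -0.8, 3.0]
opening: 0.0196
[[-0.44, -0.83, 3.0], [-0.44, -0.83, 3.0], [-0.44, -0.83, 3.0]]
```

```bash
python3 -m inch '[{"x":0.5,"y":-0.2,"z":0,"twist":0},{"x":0.5,"y":0,"z":0,"twist":0},{"x":0.5,"y":0,"z":0,"twist":0},{"x":0,"y":0,"z":0,"twist":0}]'
python3 -m inch '[{"x":0,"y":0,"z":0,"twist":0},{"x":0,"y":0,"z":0,"twist":0},{"x":0,"y":0,"z":0,"twist":0},{"x":0,"y":0,"z":0,"twist":0}]' -0.4 
python3 -m inch '[{"x":0,"y":0,"z":0,"twist":0},{"x":0,"y":0,"z":0,"twist":0},{"x":0,"y":0,"z":0,"twist":0},{"x":0,"y":0,"z":0,"twist":0}]' 0.3 
python3 - <<'E'
from h import *
c,s=wsnap('w8')
save('w8z',cv2.resize(c['color'][100:330,220:460],None,fx=3.2,fy=2.6,interpolation=cv2.INTER_CUBIC))
E
```

```text
t: 13.35
tool_pos: [0.5476, 0.1607, 0.3927]
orientation: [-1.569, -0.094, 0.094]
force: [-4.1, -0.5, 4.7]
opening: 0.0203
t: 13.75
tool_pos: [0.5477, 0.1606, 0.3922]
orientation: [-1.569, -0.094, 0.094]
force: [-0.4, 0.2, -0.3]
opening: 0.0278
t: 14.15
tool_pos: [0.5476, 0.1607, 0.3924]
orientation: [-1.569, -0.094, 0.094]
force: [-0.8, -0.2, 0.7]
opening: 0.0553
```

View pics/w8z.png

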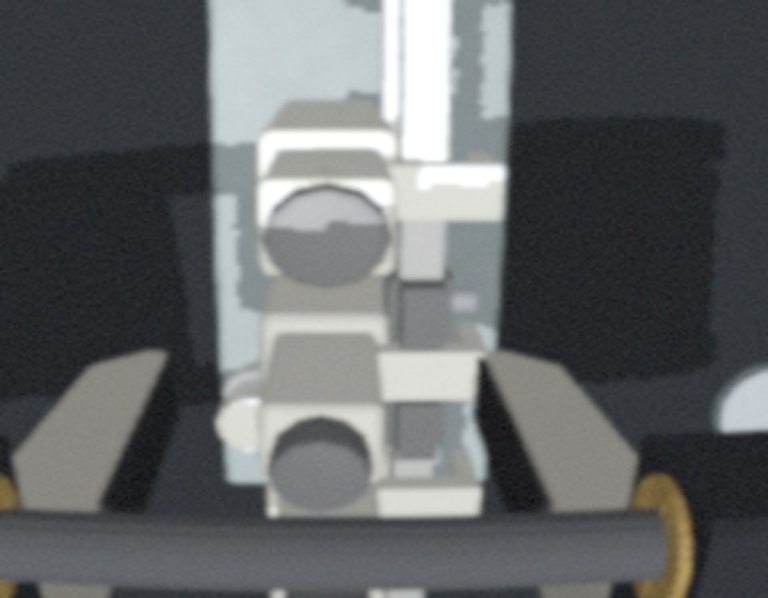

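```bash
python3 -m inch '[{"x":0,"y":-3,"z":0,"twist":0},{"x":0,"y":-8,"z":0,"twist":0},{"x":0,"y":-15,"z":0,"twist":0},{"x":0,"y":-20,"z":0,"twist":0},{"x":0,"y":-20,"z":0,"twist":0},{"x":0,"y":-20,"z":0,"twist":0},{"x":0,"y":-20,"z":0,"twist":0},{"x":0,"y":-8,"z":0,"twist":0}]'
python3 -m inch '[{"x":-15,"y":0,"z":0,"twist":0},{"x":-30,"y":0,"z":0,"twist":0},{"x":-35,"y":0,"z":0,"twist":0},{"x":-35,"y":0,"z":0,"twist":0},{"x":-25,"y":0,"z":0,"twist":0},{"x":-10,"y":0,"z":0,"twist":0},{"x":0,"y":0,"z":0,"twist":0},{"x":0,"y":0,"z":0,"twist":0}]'
python3 - <<'E'
from h import *
c,s=wsnap('w9')
save('w9z',cv2.resize(c['color'][60:290,330:480],None,fx=4,fy=2.6,interpolation=cv2.INTER_CUBIC))
c=imaging.read_camera('side'); np.save('pics/side9.npy',c,allow_pickle=True); save('side9z',cv2.resize(c['color'][175:370,150:325],None,fx=3,fy=3,interpolation=cv2.INTER_CUBIC))
c=imaging.read_camera('top'); np.save('pics/top9.npy',c,allow_pickle=True); save('top9',c['color']); save('top9z',cv2.resize(c['color'][165:240,165:305],None,fx=5.5,fy=5.5,interpolation=cv2.INTER_CUBIC))
E
```

```text
t: 15.0
tool_pos: [0.5477, 0.1607, 0.5105]
orientation: [-1.568, -0.098, 0.09]
force: [0.7, 0.2, 0.7]
opening: 0.0605
t: 15.8
tool_pos: [0.3992, 0.1427, 0.5067]
orientation: [-1.569, -0.095, 0.093]
force: [0.1, -0.6, 0.2]
opening: 0.0605
```

View pics/w9z.png

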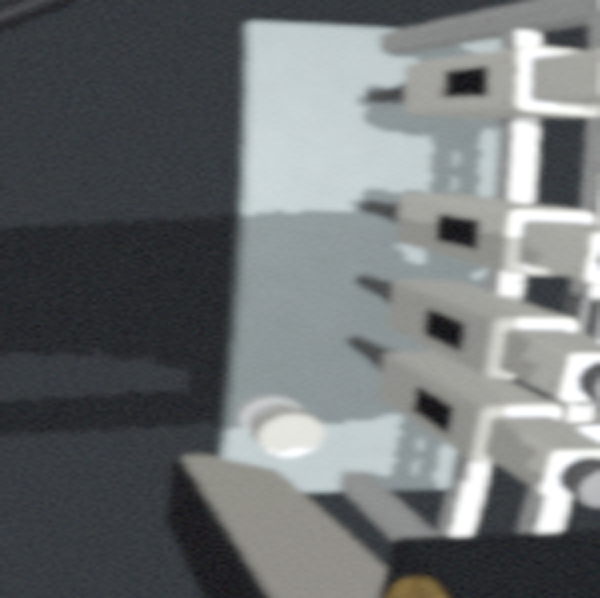

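View pics/side9z.png

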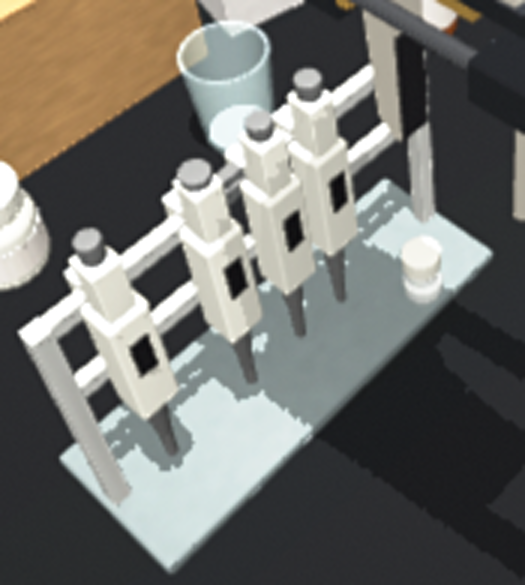

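View pics/top9z.png

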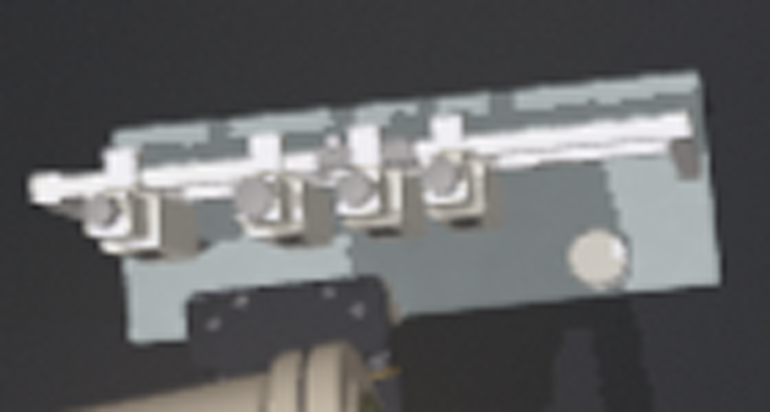

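```bash
python3 - <<'E'
from h import *
T=load('top9');S=load('side9')
t1=lambda x,y:((x+.5)/5.5-.5+165,(y+.5)/5.5-.5+165); s1=lambda x,y:((x+.5)/3-.5+150,(y+.5)/3-.5+175)
for n,a,b in [('own',(356,187),(260,123)),('R',(446,174),(308,79)),('L',(258,198),(194,170))]:
    X,e=tri(T,t1(*a),S,s1(*b)); print(n,(X*1000).round(1),round(e*1000,1))
T0=load('top0');S0=load('side0')
d=np.abs(T0['color'].astype(int)-T['color']).max(2)[165:240,165:305]; 
save('diff',cv2.resize(np.repeat(np.clip(d*2,0,255).astype(np.uint8)[...,None],3,2),None,fx=5,fy=5))
print(robot.read_state()['t'])
E
```

```text
own [548.1 159.8 240.7] 0.6
R [554.7 121.9 243. ] 2.0
L [543.3 202.5 240.6] 3.4
15.95
```

View pics/diff.png

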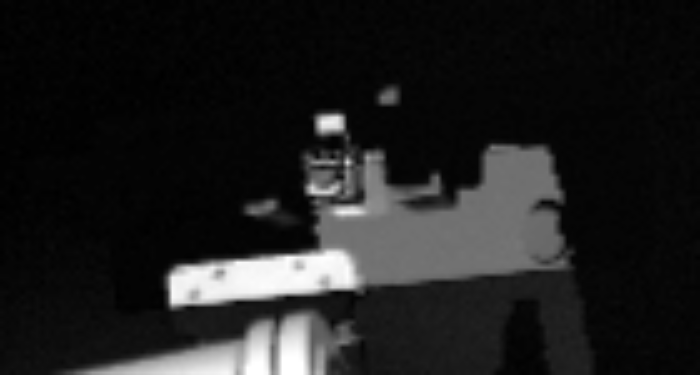

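Apart from the new pipette, the difference picture shows only shadow and arm. The neighbours haven't changed, and the tube differs only in shading. The new button sits level with its neighbours at 240.7 mm (theirs are 243.0 and 240.6).

```bash
python3 -c "
from plant import robot; print(robot.close_job())"
```

```text
the job is handed in; nothing more can be done
None
```

The pipette is hanging in the gap between the two middle pipettes, with its hook over the upper bar and down in the clamp's slot. I handed the job in at about 16 s of the 64 s allowed.

- **Finding the slot:** I estimated the slot from the two lands in the wrist camera and lowered the hook in steps of 1 mm or less. It never touched a land, so no sliding was needed. It met the slot floor at a tool height of 392.7 mm, the height worked out beforehand.
- **Forces:** the floor contact was about 3 N. A 1.5 mm shift to bring the body closer to the bars before release showed about 5 N up and 4 N sideways.
- **Last checks:** after release the wrist picture shows the hook between the two lands. Its push-button stands level with its neighbours: 240.7 mm, against 243.0 mm on the right and 240.6 mm on the left.
- **Other items:** comparing top pictures from before and after shows no movement of the hung pipettes or the tube. The gripper is clear of everything.
- **Disagreement:** the measured button heights come out 4–6 mm below the roughly 247 mm the given sizes imply. The hanging pipettes read low in the same way before anything was moved. I put this down to calibration and picking pixels by eye, so I relied on the comparison with the neighbours and on the contact height.

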